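# Seat a lens barrel in a sprung V-nest and hold it down for gauging

## Task

Get the lens barrel ready for gauging: first raise the gauge's foot fully (it goes up when the red roller on the tail of its lever is pushed down) and leave it raised. Then lift the dark lens barrel from its wooden rest, lay it lengthwise and centred in the steel V-nest of the gauge so that it bears on both flanks, and gently press it down until the sprung nest has sunk about half its 10 mm travel. Finish while holding it pressed there, with your fingers still on it, and leave the beaker and the timer where they stand.

Things in the scene. Friction and masses are not known exactly. Their poses are not given: they have to be found in the camera images.
- gauge: fixed gauge: grey base plate 195x76 mm, 12 mm thick. Origin on the table under the middle of the V-nest; x runs along the groove towards the lever head (plate from x = -53 to +143 mm), y to the side, z up. The head, two aluminium cheeks 27 mm wide over all, 106 mm high, stands at x = 103 to 127 mm. A wide hand on the roller should be turned across the gauge, not along it
- lift (a joint): foot lever of the gauge, rad: 0 = foot down over the nest, blocking the seat; 1.10 = fully raised, at its stop. Pivots about y at lift_pivot. An 80 mm bar in front of the pivot carries the foot; a 60 mm tail behind it carries the red roller: push that down (1 to 3 N) and the foot rises. Friction holds it where left. The raised bar stands steeply before the pivot, to 0.17 m above the table
- lift_pivot (a point): pivot axis of the lever, 115 mm from the nest middle along gauge x, 95 mm above the table
- lift_pad (a point): centre of the red roller (14 mm diameter, 30 mm long, along y) on the lever's tail, 60 mm from the pivot: about 33 mm above the pivot's height with the foot down, 30 mm below it with the foot fully raised; it travels on an arc behind the head
- nest (a joint): how far the sprung steel V-nest has sunk, m: 0 = up, 0.010 = bottomed. It slides straight down; it starts to sink at about 2 N, then takes 2 N more for every mm. The weight of the barrel alone hardly moves it. It does not give sideways: a sideways push of the hand on the barrel unloads one of its two flanks
- nest_seat (a point): the barrel's centre when seated in the middle of the V-nest (65 mm above the table, nest up; sinks with the nest); x along the groove. The nest is 60 mm long, 31 mm wide, with a 90 degree V open at the top, in two notched pieces with a 20 mm gap. Its upper edges lie 13 mm below this point; its sides are plain, so fingers on the barrel pass beside it, down to 20 mm above the table
- rest: fixed wooden rest that holds the barrel at the start: a plate 78x60x10 mm with two V-notched uprights, 31 mm wide and 33 mm high, at 27 mm either side of the middle; origin on the table under its middle, x along the barrel
- barrel_center (a point): centre of the dark steel lens barrel, a plain cylinder of 40 mm diameter lying along its x axis, 80 mm long over all with a slightly narrower light ring at each end and a black knurled band round the middle; 0.12 kg. Both ends are alike. In the rest its centre is 46 mm above the table
- barrel: the same lens barrel as a body; its origin is its centre. At the end it may be gripped and pressed, or pressed from above by the fingertips
- beaker: clear 100 ml beaker, 54 mm wide and 70 mm high, standing on the left; origin at the centre of its underside
- timer: cream timer with red and black buttons, 62x66x23 mm, lying on the left; origin at the centre of its underside
Things that resemble listed ones, but are neither listed nor needed, are in the scene too. Leave any turquoise look-alike of the barrel alone.

How it is judged:
On the way:
1. the foot lever is raised (0.95 rad or more) before the barrel is laid in the nest (value of joint lift above 0.95 rad and horizontal distance between barrel_center and nest_seat above 0.05 m), for 0.2 s.
At the end, for the whole second after the job is handed in: Lever still raised (0.95 rad or more); barrel still, in the V-nest, centred to 10 mm along, 2 mm across, 2.5 mm in height, parallel to 0.06 rad; the fingers (1.5 N or more) hold the nest sunk 2.5 to 8.5 mm, and each of its two flanks bears 0.5 N or more on one of its pieces (value of joint lift above 0.95 rad and x of barrel_center in the frame of nest_seat between -0.01 and 0.01 m and y of barrel_center in the frame of nest_seat between -0.002 and 0.002 m and z of barrel_center in the frame of nest_seat between -0.0025 and 0.0025 m and angle between the x axis of barrel_center and the x axis of nest_seat, either way round below 0.06 rad and value of joint nest between 0.0025 and 0.0085 m and (contact force between barrel and nest_c1 above 0.5 N or contact force between barrel and nest_c3 above 0.5 N) and (contact force between barrel and nest_c5 above 0.5 N or contact force between barrel and nest_c7 above 0.5 N) and contact force between the fingers and barrel above 1.5 N and linear speed of barrel below 0.01 m/s); the arm keeps its last pose, push and grip.
It fails at once if the barrel is crushed into the nest (over 40 N on a part of a flank) (contact force between barrel and nest_c1 above 40 N or contact force between barrel and nest_c3 above 40 N or contact force between barrel and nest_c5 above 40 N or contact force between barrel and nest_c7 above 40 N).
It fails at once if the beaker or the timer is pushed more than 30 mm (distance of any of beaker, timer from where it was at the start of the episode above 0.03 m).
It also fails if it takes over 53 s, if anything falls off the work surface, if the arm or the gripper's body presses on something with over 40 N, if the wrist force passes 120 N, or if a joint passes its speed limit or range.

## Robot

A 7-joint arm with a two-finger parallel gripper is mounted at the origin on a cart in front of the work surface, level with it; the furniture and walls round the work are solid. World frame = base frame: x ahead of the robot, y to its left, z up, the work surface at z = 0. Lengths are in m, angles in rad, forces in N, time in s.
With the tool pointing down it reaches from about 0.4 to 0.85 m from the base axis. Payload 4.5 kg.
Tool frame: the origin (TCP) lies on the mounting face of the last link; the fingertips stand 173 mm ahead of it and the grasp point (between the pads) lies 155 mm ahead of it; z points along the fingers, y is the line along which they close (so a half turn about z gives the same grasp; the last joint's range is limited). The gripper opens to 85 mm and grips with 20 to 120 N. Pads are 22 mm wide; open, the fingers measure 114 mm over their backs; the gripper's body (76 mm by 85 mm) begins 54 mm behind the grasp point. The pads swing forward as they close: fully open they stand 13 mm farther back than shut.
Start: joints at [1.374, 0.689, -0.195, 1.565, 0.157, 0.902, -0.215], TCP at [0.143, -0.608, 0.405] pointing down, gripper open.
Joint ranges: [-3.01, 3.01], [-0.46, 2.08], [-1.47, 1.51], [0.13, 2.56], [-1, 4.14], [0.04, 2.09], [-2.66, 2.66]. Speed limits (rad/s): [2.57, 2.57, 3.14, 3.14, 3.14, 3.14, 3.14].

## Interface

Orientations are given as a unit quaternion [w, x, y, z].
In Python, from plant import readout, optics, order gives the robot as it stands. The module is installed in compiled form; this text tells all that it offers.
- The arm moves only by the tool apply_moves, never from a script. Its arguments are lists of equal length, an entry for each row: "xyz": the shift along the world's x, y, z in cm, a list of three; "twist": the turn, a rotation vector about the world's x, y, z in degrees, a list of three. In form: {"xyz": [[tx, ty, tz], ...], "twist": [[wx, wy, wz], ...]}. A call has 1 to 12 rows; each row is the pose to reach, as a shift and turn from the pose commanded when the call began; what a row does not reach only later rows make up. A row lasts 1/12 s, in which the tool goes at most 41.7 mm and 7.16 degrees, less where a joint would pass 70% of its speed; a pose out of reach is approached as far as the arm can. A call with a gripper value outside its range is refused whole. "hand" is the opening, from 0 (shut) to 1 (fully open), set as the call begins (left out, the last holds). The fingers move at their own pace and stop on an object; "squeeze" is the grip in N (left out, the last holds). Time passes only in rows, so rows that repeat a pose let the fingers close. It gives the time, the measured TCP pose, the force, the opening and the grip force at its end, in the units of the state.
- readout.state(): the state, without advancing time (a new reading comes with each control period).
- optics.grab_frame(name): name is "scene" or "top" or "wrist"; returns (picture, depth): 384x512x3 uint8, red, green, blue; 384x512 float32, m along the optical axis (not along the pixel's ray), 0 where there is no reading.
- optics.get_calibration(name): a dict with "camera_matrix" (3x3 intrinsics, pixels), "rvec" (rotation vector, rad) and "tvec" (3), from world to camera coordinates, as OpenCV has them. Camera axes: x right, y down, z forward; pixel columns grow to the right and rows downward; lengths in m; the calibration is good to about 2 mm. A picture is of the moment at which its call begins: read the wrist's pose just before it. get_calibration takes no time and is no camera call; for the wrist camera it gives the pose at the moment of the call.
- order.finish_job(): hands the job in; it is judged then, once.
The state is a dict: "clock": time; "joint_positions": joint angles; "joint_velocities": joint speeds; "joint_efforts": joint torques, N m; "tool_pos": TCP position; "tcp_rot": TCP orientation; "ft_force": force on the tool from outside, world axes, zero at the start; "wrist_torque": the same for the moment, N m; "grip_width": opening from 0.0 (shut) to 1.0 (fully open); "grasp_force": force on a finger pad.
Only numpy, scipy, OpenCV 4.12 (cv2) and the standard library are available. Lean on these libraries where they do the work, as an engineer would, in place of code of your own. Each camera call takes 0.05 s, during which the arm holds its last target. There are 200 camera calls.

## Working session

There is one attempt and no reset: what is moved stays moved. The work goes in short steps, Python scripts to look and compute and a tool call to move; the robot and the scene stay as the last step left them, time stands still between calls to the robot, and variables do not carry over. Pictures are saved under pics/ and viewed, at most 10 in all, crops included, and the job is handed in when it is done.

Besides the shell and the picture viewer there is one more tool, called after "Call:" by a JSON object that holds its "method" and its "body", one argument or row to a line. apply_moves: Moves the arm, as the interface text tells. Its arguments: {"type":"object","properties":{"xyz":{"type":"array","items":{"type":"array","items":{"type":"number"}}},"twist":{"type":"array","items":{"type":"array","items":{"type":"number"}}},"hand":{"type":"number"},"squeeze":{"type":"number"}},"required":["xyz","twist"]}

```bash
mkdir -p pics
cat > h.py <<'E'
import numpy as np, cv2, json
from plant import readout, optics, order
def cal(n):
    c=optics.get_calibration(n); K=np.array(c["camera_matrix"]); R=cv2.Rodrigues(np.array(c["rvec"],float))[0]; t=np.array(c["tvec"],float).ravel(); return K,R,t
def grab(n,save=None):
    c=cal(n); p,d=optics.grab_frame(n); p=np.array(p); d=np.array(d)
    if save: cv2.imwrite("pics/"+save,p[:,:,::-1])
    return p,d,c
def pts(d,c):
    K,R,t=c; v,u=np.mgrid[:d.shape[0],:d.shape[1]]
    P=np.stack([(u-K[0,2])/K[0,0]*d,(v-K[1,2])/K[1,1]*d,d],-1)
    W=(P-t)@R; W[d<=0]=np.nan; return W
E
python3 - <<'E'
from h import *
s=readout.state(); print({k:np.round(v,3).tolist() for k,v in s.items()})
a,d,c=grab("top"); b,d2,c2=grab("scene")
np.savez("f0.npz",a=a,d=d,b=b,d2=d2)
for x in(c,c2): print(x[0][0],-x[1].T@x[2])
cv2.imwrite("pics/t0.png",a[:,:,::-1]);cv2.imwrite("pics/s0.png",b[:,:,::-1])
E
```

```text
{'clock': 0.0, 'joint_positions': [1.374, 0.69, -0.195, 1.566, 0.157, 0.902, -0.215], 'joint_velocities': [-0.0, 0.0, -0.0, -0.001, 0.0, 0.002, -0.0], 'joint_efforts': [0.0, -53.961, -1.267, -15.854, 0.009, 0.009, -0.0], 'tool_pos': [0.143, -0.608, 0.404], 'tcp_rot': [-0.001, 0.993, 0.115, -0.0], 'ft_force': [0.385, 1.295, -0.371], 'wrist_torque': [0.033, 0.008, 0.031], 'grasp_force': 0.0, 'grip_width': 0.998}
[499.85699339   0.         253.00599677] [0.33481288 0.02589662 1.34390073]
[395.73703891   0.         258.81042071] [ 0.80292691 -0.69533817  0.80968651]
```

View pics/t0.png

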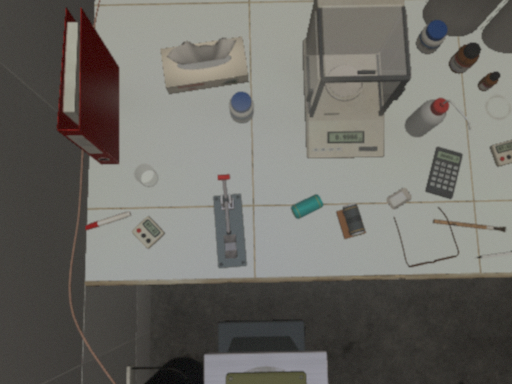

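View pics/s0.png

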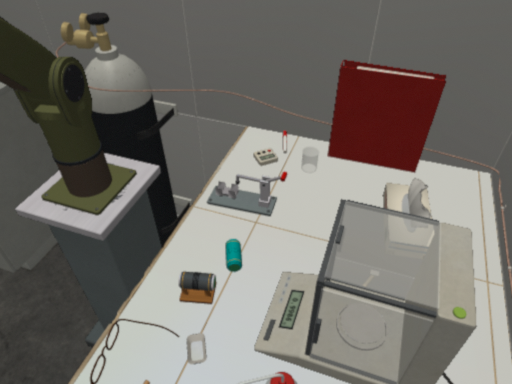

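The top view shows the gauge at about (230,230), its roller at (223,177) and its nest at about (231,245). The barrel sits in its brown rest at (351,221), and the turquoise look-alike is at (307,206). The beaker is at (147,176) and the timer at (149,232).

Run:
```python
from h import *
f=np.load("f0.npz"); ct,cs=cal("top"),cal("scene")
def rect(m,W,name):
    P=W[m]; P=P[~np.isnan(P).any(1)]; 
    if len(P)<5: print(name,len(P)); return
    r=cv2.minAreaRect(P[:,:2].astype(np.float32)); print(name,len(P),"med",np.round(np.median(P,0),4),"rect",np.round(r[0],4),np.round(r[1],4),round(r[2],1),"z",np.round(np.percentile(P[:,2],[2,50,98]),3))
for n,im,d,c in(("top",f["a"],f["d"],ct),("scene",f["b"],f["d2"],cs)):
    W=pts(d,c); h=cv2.cvtColor(im,cv2.COLOR_RGB2HSV).astype(int); g=im.astype(int)
    x,y,z=W[...,0],W[...,1],W[...,2]
    tab=(z<0.01)&(z>-.02)&(x>.3)&(x<.7); print(n,"table z",np.median(z[tab]))
    area=(x>.3)&(x<.8)
    red=(g[...,0]>150)&(g[...,1]<70)&(g[...,2]<80)&area&(z>.08)&(y<.25)&(y>0); rect(red,W,"roller")
    pl=(z>.006)&(z<.018)&area&(y>.0)&(y<.2)&(g.max(-1)<150); rect(pl,W,"plate")
    rs=area&(y<-.1)&(y>-.3)&(z>.004)&(z<.08)&(x<.55)
    brown=rs&(g[...,0]>g[...,2]+35); rect(brown,W,"wood")
    bar=rs&(z>.045); rect(bar,W,"barrel top")
    rect(rs&(z>.06),W,"barrel crest")
    rect(area&(y>.0)&(y<.2)&(z>.03)&(x<.47)&(z<.06),W,"nest")
    rect(area&(y>.0)&(y<.2)&(z>.09),W,"high")
```

```text
top table z 0.0003325492366965195
roller 2
plate 1506 med [0.4711 0.0796 0.0124] rect [0.5616 0.0888] [0.4508 0.1673] 3.1 z [0.007 0.012 0.017]
wood 149 med [ 0.4782 -0.2184  0.0105] rect [ 0.4788 -0.2185] [0.074  0.0166] 15.8 z [0.005 0.01  0.017]
barrel top 477 med [ 0.4868 -0.2358  0.0628] rect [ 0.5094 -0.1959] [0.1695 0.0766] 61.4 z [0.048 0.063 0.069]
barrel crest 320 med [ 0.4875 -0.2385  0.0647] rect [ 0.4878 -0.2384] [0.0802 0.0332] 13.2 z [0.06  0.065 0.07 ]
nest 278 med [0.4244 0.0822 0.0409] rect [0.4244 0.0829] [0.0595 0.0311] 3.6 z [0.031 0.041 0.054]
high 437 med [0.557  0.0874 0.1025] rect [0.6309 0.0761] [0.0495 0.35  ] 80.0 z [0.09  0.103 0.133]
scene table z 0.00017826481775807428
roller 19 med [0.59   0.0938 0.1324] rect [0.5895 0.0948] [0.0252 0.008 ] 88.6 z [0.13  0.132 0.135]
plate 910 med [0.4763 0.0721 0.0122] rect [0.4681 0.0864] [0.1944 0.0794] 3.8 z [0.007 0.012 0.016]
wood 425 med [ 0.4885 -0.2542  0.0109] rect [ 0.4866 -0.2481] [0.0759 0.044 ] 15.2 z [0.008 0.011 0.066]
barrel top 580 med [ 0.4899 -0.246   0.0623] rect [ 0.4868 -0.2404] [0.0814 0.0377] 15.9 z [0.047 0.062 0.068]
barrel crest 366 med [ 0.4872 -0.2416  0.0645] rect [ 0.4866 -0.2402] [0.08   0.0322] 16.2 z [0.06  0.065 0.068]
nest 234 med [0.4225 0.0848 0.0409] rect [0.4228 0.0845] [0.0611 0.0375] 3.9 z [0.031 0.041 0.052]
high 257 med [0.5387 0.0875 0.1033] rect [0.5259 0.0887] [0.1403 0.0322] 4.5 z [0.093 0.103 0.133]
```

Call:
{"method": "apply_moves", "body": {
  "xyz": [
    [1.5,2.4,0],
    [3.5,5.6,0],
    [5.5,8.8,0],
    [7.5,12,0],
    [9.5,15,0],
    [11.5,18,0],
    [13.5,21,0],
    [15.5,24,0],
    [17.5,27,0],
    [19.5,30,0],
    [21.5,33,0],
    [22.5,35,0]
  ],
  "twist": [
    [0,0,0],
    [0,0,-1],
    [0,0,-2],
    [0,0,-3],
    [0,0,-4],
    [0,0,-5],
    [0,0,-6],
    [0,0,-7],
    [0,0,-8],
    [0,0,-9],
    [0,0,-9.5],
    [0,0,-9.5]
  ],
  "hand": 0,
  "squeeze": 30
}}

```text
clock: 1.1
tool_pos: [0.3702, -0.2551, 0.4047]
tcp_rot: [-0.001, 0.999, 0.035, 0.001]
ft_force: [0.2, -0.0, 0.1]
grip_width: 0.0
grasp_force: 0.0
```

Call:
{"method": "apply_moves", "body": {
  "xyz": [
    [2,3,0],
    [4,6,0],
    [6,9,0],
    [8,12,0],
    [10,15,0],
    [12,18,0],
    [14,21.5,0],
    [16,25,0],
    [18,28,0],
    [20,31,0],
    [22,34,0],
    [22.5,35,0]
  ],
  "twist": [
    [0,0,0],
    [0,0,0],
    [0,0,0],
    [0,0,0],
    [0,0,0],
    [0,0,0],
    [0,0,0],
    [0,0,0],
    [0,0,0],
    [0,0,0],
    [0,0,0],
    [0,0,0]
  ]
}}

```text
clock: 2.1
tool_pos: [0.5949, 0.098, 0.4043]
tcp_rot: [-0.002, 0.999, 0.036, 0.001]
ft_force: [0.8, 0.5, -0.4]
grip_width: -0.001
grasp_force: 0.0
```

Call:
{"method": "apply_moves", "body": {
  "xyz": [
    [0,0,-1.5],
    [0,0,-3.5],
    [0,0,-5.5],
    [0,0,-7.5],
    [0,0,-8.5],
    [0,0,-9.2],
    [0,0,-9.9],
    [0,0,-10.6],
    [0,0,-11.3],
    [0,0,-12],
    [0,0,-12.7],
    [0,0,-13.4]
  ],
  "twist": [
    [0,0,0],
    [0,0,0],
    [0,0,0],
    [0,0,0],
    [0,0,0],
    [0,0,0],
    [0,0,0],
    [0,0,0],
    [0,0,0],
    [0,0,0],
    [0,0,0],
    [0,0,0]
  ]
}}

```text
clock: 3.1
tool_pos: [0.593, 0.0916, 0.2703]
tcp_rot: [-0.0, 0.999, 0.032, 0.0]
ft_force: [1.5, -0.3, 1.2]
grip_width: -0.002
grasp_force: 0.8
```

Call:
{"method": "apply_moves", "body": {
  "xyz": [
    [0,0.2,-0.5],
    [0,0.2,-1.0],
    [0,0.2,-1.5],
    [0,0.2,-2.0],
    [0,0.2,-2.3],
    [0,0.2,-2.5],
    [0,0.2,-2.6],
    [0,0.2,-2.6]
  ],
  "twist": [
    [0,0,0],
    [0,0,0],
    [0,0,0],
    [0,0,0],
    [0,0,0],
    [0,0,0],
    [0,0,0],
    [0,0,0]
  ]
}}

```text
clock: 3.77
tool_pos: [0.5932, 0.0938, 0.2455]
tcp_rot: [-0.0, 0.999, 0.033, 0.001]
ft_force: [-0.3, -0.4, 4.8]
grip_width: 0.001
grasp_force: 2.2
```

Call:
{"method": "apply_moves", "body": {
  "xyz": [
    [0,0,-0.1],
    [0,0,-0.2],
    [0,0,-0.2],
    [0,0,-0.2]
  ],
  "twist": [
    [0,0,0],
    [0,0,0],
    [0,0,0],
    [0,0,0]
  ]
}}

```text
clock: 4.1
tool_pos: [0.5933, 0.0939, 0.245]
tcp_rot: [-0.0, 0.999, 0.032, 0.001]
ft_force: [-3.4, 0.8, 17.9]
grip_width: 0.003
grasp_force: 8.4
```

Run:
```python
from h import *
b,d2,c2=grab("scene")
cv2.imwrite("pics/s1.png",cv2.resize(b[120:260,150:350,::-1],(800,560)))
```

```text
(no output)
```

View pics/s1.png

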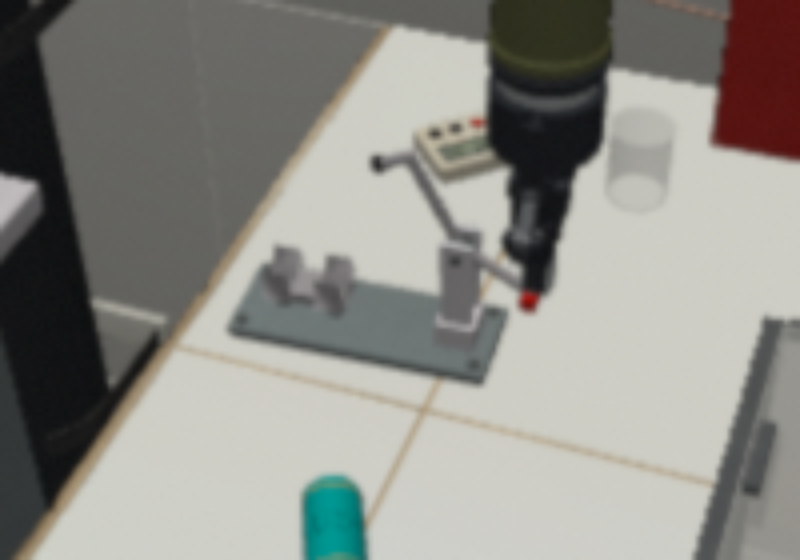

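Call:
{"method": "apply_moves", "body": {
  "xyz": [
    [0,0,3],
    [0,0,7],
    [0,0,11],
    [0,0,14],
    [-1,-3,14],
    [-2,-6,14],
    [-3,-9,14],
    [-4,-12,14],
    [-5,-15,14],
    [-6,-18,14],
    [-7,-21,14],
    [-8,-24,14]
  ],
  "twist": [
    [0,0,0],
    [0,0,0],
    [0,0,0],
    [0,0,0],
    [0,0,1],
    [0,0,2],
    [0,0,4],
    [0,0,6],
    [0,0,8],
    [0,0,9],
    [0,0,10],
    [0,0,11]
  ]
}}

```text
clock: 5.15
tool_pos: [0.5123, -0.1478, 0.3827]
tcp_rot: [0.0, 0.992, 0.129, 0.0]
ft_force: [0.7, 0.1, 0.4]
grip_width: 0.001
grasp_force: 0.0
```

Call:
{"method": "apply_moves", "body": {
  "xyz": [
    [-1,-3,0],
    [-2,-6,0],
    [-2.5,-8.5,0],
    [-2.6,-9.4,0],
    [-2.6,-9.4,-1],
    [-2.6,-9.4,-2],
    [-2.6,-9.4,-2],
    [-2.6,-9.4,-2]
  ],
  "twist": [
    [0,0,0.5],
    [0,0,0.5],
    [0,0,0.5],
    [0,0,0.5],
    [0,0,0.5],
    [0,0,0.5],
    [0,0,0.5],
    [0,0,0.5]
  ],
  "hand": 1
}}

```text
clock: 5.82
tool_pos: [0.4874, -0.2381, 0.3616]
tcp_rot: [-0.001, 0.991, 0.134, -0.001]
ft_force: [-0.0, 0.8, 0.2]
grip_width: 0.997
grasp_force: 0.0
```

Run:
```python
from h import *
print(readout.state()["tool_pos"])
w,dw,cw=grab("wrist","w1.png"); print("cam",-cw[1].T@cw[2])
b,d2,c2=grab("scene"); a,d,c=grab("top")
def line(P,n):
    P=P[~np.isnan(P).any(1)]; r=cv2.minAreaRect(P[:,:2].astype(np.float32)); q=P[:,:2]-P[:,:2].mean(0)
    v=np.linalg.svd(q,full_matrices=False)[2][0]; print(n,len(P),"mean",P.mean(0).round(4),"rect",np.round(r[0],4),np.round(r[1],4),round(r[2],1),"pca yaw",np.degrees(np.arctan(v[1]/v[0])).round(2),"zmax",P[:,2].max().round(4))
for n,dd,cc in(("top",d,c),("scene",d2,c2),("wrist",dw,cw)):
    W=pts(dd,cc);x,y,z=W[...,0],W[...,1],W[...,2]
    m=(abs(x-.487)<.06)&(abs(y+.24)<.05)&(z>.05)&(z<.075)
    if m.sum()>20: line(W[m],n+" barrel")
    g=(x>.36)&(x<.65)&(y>.03)&(y<.14)
    if (g&(z>.03)).sum()<20: continue
    line(W[g&(z>.008)&(z<.016)],n+" plate")
    line(W[g&(z>.03)&(z<.06)&(x<.47)],n+" nest")
    k=g&(z>.12); line(W[k],n+" lever"); P=W[k]; ax=np.array([np.cos(.065),np.sin(.065)]); 
    s=(P[:,:2]-[.4237,.0838])@ax; print(" lever gx/z", [(round(float(s[(P[:,2]>h)&(P[:,2]<h+.01)].min()),3),round(float(s[(P[:,2]>h)&(P[:,2]<h+.01)].max()),3),h) for h in(.12,.13,.14,.15,.16,.17,.18) if ((P[:,2]>h)&(P[:,2]<h+.01)).any()])
```

```text
[ 0.48739289 -0.23811278  0.36155912]
cam [ 0.55192724 -0.22117376  0.33108085]
top barrel 255 mean [ 0.4744 -0.2397  0.0624] rect [ 0.4877 -0.238 ] [0.0814 0.0388] 14.7 pca yaw 17.15 zmax 0.0729
top plate 1313 mean [0.4657 0.0843 0.0122] rect [0.5023 0.0884] [0.2605 0.0793] 5.0 pca yaw 2.8 zmax 0.016
top nest 278 mean [0.4245 0.0826 0.0418] rect [0.4248 0.0827] [0.0599 0.0308] 3.6 pca yaw 4.6 zmax 0.0571
top lever 80 mean [0.4997 0.0878 0.1579] rect [0.5049 0.0872] [0.055 0.012] 1.0 pca yaw 3.97 zmax 0.1727
 lever gx/z [(0.102, 0.109, 0.12), (0.096, 0.102, 0.13), (0.092, 0.095, 0.14), (0.054, 0.092, 0.15), (0.054, 0.088, 0.16), (0.076, 0.084, 0.17)]
scene barrel 533 mean [ 0.4892 -0.2442  0.0615] rect [ 0.4866 -0.2403] [0.0806 0.0366] 14.5 pca yaw 15.23 zmax 0.0693
scene plate 871 mean [0.4732 0.0771 0.0122] rect [0.4679 0.0866] [0.1952 0.0815] 3.0 pca yaw 6.46 zmax 0.016
scene nest 236 mean [0.424  0.0818 0.0414] rect [0.4227 0.084 ] [0.0617 0.0361] 4.8 pca yaw 2.78 zmax 0.0532
scene lever 97 mean [0.5042 0.0866 0.1516] rect [0.5023 0.0861] [0.0521 0.0125] 3.2 pca yaw 4.3 zmax 0.1711
 lever gx/z [(0.094, 0.105, 0.12), (0.092, 0.102, 0.13), (0.082, 0.097, 0.14), (0.053, 0.091, 0.15), (0.053, 0.086, 0.16), (0.072, 0.08, 0.17)]
wrist barrel 3987 mean [ 0.4905 -0.2381  0.0626] rect [ 0.4879 -0.2392] [0.081  0.0389] 14.6 pca yaw 14.28 zmax 0.0691
```

View pics/w1.png

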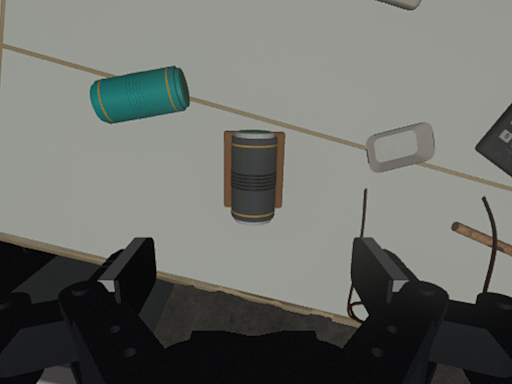

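Run:
```python
from h import *
print(np.round(readout.state()["joint_positions"],3))
W=pts(optics.grab_frame("scene")[1],cal("scene")); x,y,z=W[...,0],W[...,1],W[...,2]
m=(abs(x-.5)<.25)&(y<-.16)&(y>-.36)&(z>.15)
# camera/gripper outline in tool x: offset along tool x vs height below TCP
P=W[m]; t=np.array(readout.state()["tool_pos"]); ax=np.array([np.cos(.27),np.sin(.27)])
s=(P[:,:2]-t[:2])@ax; q=(P[:,:2]-t[:2])@np.array([-ax[1],ax[0]])
for h in np.arange(-.18,.05,.015):
    k=(P[:,2]-t[2]>h)&(P[:,2]-t[2]<h+.015)
    if k.any(): print(round(h,3),k.sum(),s[k].min().round(3),s[k].max().round(3),q[k].min().round(3),q[k].max().round(3))
```

```text
[ 0.469  0.64  -0.16   1.86   0.156  0.654 -1.087]
-0.165 40 -0.01 0.011 -0.055 0.049
-0.15 90 -0.011 0.011 -0.057 0.05
-0.135 44 -0.006 0.011 -0.057 0.049
-0.12 85 -0.013 0.014 -0.075 0.056
-0.105 151 -0.013 0.017 -0.074 0.032
-0.09 184 -0.018 0.019 -0.073 0.022
-0.075 216 -0.02 0.019 -0.071 -0.005
-0.06 200 -0.012 0.014 -0.07 -0.018
-0.045 222 -0.034 0.037 -0.039 0.007
-0.03 270 -0.033 0.037 -0.039 0.006
-0.015 327 -0.033 0.038 -0.039 0.012
0.0 243 -0.036 0.037 -0.037 0.014
0.015 290 -0.035 0.038 -0.039 0.008
0.03 367 -0.037 0.038 -0.039 0.012
0.045 322 -0.033 0.036 -0.038 0.007
```

Call:
{"method": "apply_moves", "body": {
  "xyz": [
    [0,-0.1,-3],
    [0,-0.1,-6],
    [0,-0.1,-9],
    [0,-0.1,-12],
    [0,-0.1,-14],
    [0,-0.1,-15],
    [0,-0.1,-15.7],
    [0,-0.1,-15.7]
  ],
  "twist": [
    [0,0,-0.5],
    [0,0,-0.8],
    [0,0,-0.8],
    [0,0,-0.8],
    [0,0,-0.8],
    [0,0,-0.8],
    [0,0,-0.8],
    [0,0,-0.8]
  ]
}}

```text
clock: 6.68
tool_pos: [0.4871, -0.2412, 0.2052]
tcp_rot: [-0.0, 0.992, 0.126, -0.0]
ft_force: [0.1, 0.4, 0.1]
grip_width: 1.002
grasp_force: 0.0
```

Call:
{"method": "apply_moves", "body": {
  "xyz": [
    [0,0,0],
    [0,0,0],
    [0,0,0],
    [0,0,0],
    [0,0,0],
    [0,0,0],
    [0,0,0],
    [0,0,0],
    [0,0,0],
    [0,0,0]
  ],
  "twist": [
    [0,0,0],
    [0,0,0],
    [0,0,0],
    [0,0,0],
    [0,0,0],
    [0,0,0],
    [0,0,0],
    [0,0,0],
    [0,0,0],
    [0,0,0]
  ],
  "hand": 0,
  "squeeze": 30
}}

```text
clock: 7.52
tool_pos: [0.4867, -0.2385, 0.207]
tcp_rot: [-0.002, 0.992, 0.127, -0.0]
ft_force: [-2.2, 7.7, 9.8]
grip_width: 0.458
grasp_force: 29.2
```

Call:
{"method": "apply_moves", "body": {
  "xyz": [
    [0,0,1],
    [0,0,3],
    [0,0,6],
    [0,0,9],
    [0,0,12],
    [0,0,15],
    [0,0,17],
    [-1,3,17],
    [-2,6,17],
    [-3,9,17],
    [-4,12,17],
    [-5,15,17]
  ],
  "twist": [
    [0,0,0],
    [0,0,0],
    [0,0,0],
    [0,0,0],
    [0,0,0],
    [0,0,0],
    [0,0,0],
    [0,0,-1],
    [0,0,-2],
    [0,0,-4],
    [0,0,-6],
    [0,0,-8]
  ]
}}

```text
clock: 8.52
tool_pos: [0.4362, -0.0907, 0.3767]
tcp_rot: [0.0, 0.999, 0.055, 0.001]
ft_force: [0.7, 0.2, -1.4]
grip_width: 0.456
grasp_force: 30.7
```

Call:
{"method": "apply_moves", "body": {
  "xyz": [
    [-0.5,2,0],
    [-1,5,0],
    [-1.3,8,0],
    [-1.3,11,0],
    [-1.3,14,0],
    [-1.3,16,0],
    [-1.3,17,0],
    [-1.3,17.3,0],
    [-1.3,17.3,0],
    [-1.3,17.3,0]
  ],
  "twist": [
    [0,0,-1],
    [0,0,-2],
    [0,0,-2.8],
    [0,0,-2.8],
    [0,0,-2.8],
    [0,0,-2.8],
    [0,0,-2.8],
    [0,0,-2.8],
    [0,0,-2.8],
    [0,0,-2.8]
  ]
}}

```text
clock: 9.35
tool_pos: [0.424, 0.0801, 0.3759]
tcp_rot: [0.001, 1.0, 0.031, 0.0]
ft_force: [-0.9, -0.7, -1.4]
grip_width: 0.46
grasp_force: 30.7
```

Run:
```python
from h import *
s=readout.state(); print(s["tool_pos"],s["tcp_rot"],s["grip_width"],s["ft_force"])
w,dw,cw=grab("wrist","w2.png"); b,d2,c2=grab("scene")
cv2.imwrite("pics/s2.png",cv2.resize(b[100:260,150:350,::-1],(750,600)))
cv2.imwrite("pics/m2.png",np.hstack([cv2.imread("pics/w2.png")[:,:],cv2.resize(cv2.imread("pics/s2.png"),(288,384))]))
for n,dd,cc in(("scene",d2,c2),("wrist",dw,cw)):
    W=pts(dd,cc);x,y,z=W[...,0],W[...,1],W[...,2]
    m=(abs(x-.424)<.055)&(abs(y-.084)<.05)
    for nm,k in(("nest",m&(z>.03)&(z<.06)),("barrel",m&(z>.19)&(z<.235))):
        P=W[k]
        if len(P)<20: continue
        r=cv2.minAreaRect(P[:,:2].astype(np.float32)); print(n,nm,len(P),P.mean(0).round(4),P[:,2].max().round(4),np.round(r[0],4),np.round(r[1],4),round(r[2],2))
```

```text
[0.42398737 0.08006127 0.37592471] [5.58156550e-04 9.99534527e-01 3.05027269e-02 2.91207697e-05] 0.46035230798592996 [-0.8586961  -0.74265022 -1.39282907]
scene nest 234 [0.4233 0.0822 0.0412] 0.0532 [0.4224 0.084 ] [0.0618 0.0364] 2.84
scene barrel 371 [0.4345 0.0655 0.2222] 0.2348 [0.4266 0.073 ] [0.0838 0.055 ] 22.51
wrist nest 681 [0.4464 0.0855 0.0443] 0.0524 [0.4455 0.0851] [0.018  0.0308] 3.76
wrist barrel 15226 [0.4366 0.0796 0.2293] 0.235 [0.4293 0.0794] [0.0662 0.0751] 87.93
```

View pics/m2.png

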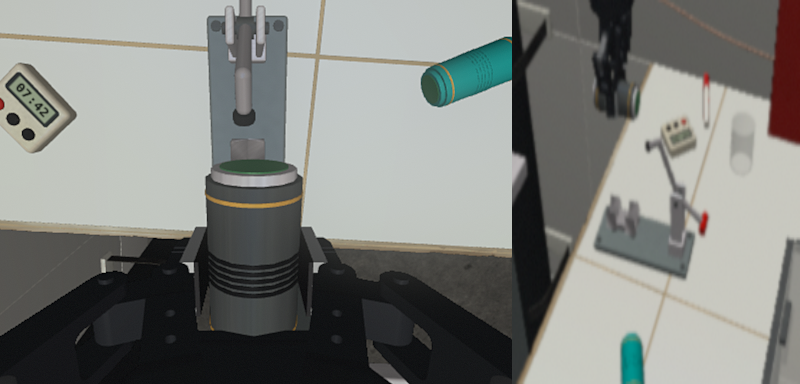

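Call:
{"method": "apply_moves", "body": {
  "xyz": [
    [0,0.4,-1.5],
    [0,0.4,-4],
    [0,0.4,-7],
    [0,0.4,-9.5],
    [0,0.4,-11.5],
    [0,0.4,-13],
    [0,0.4,-13.8],
    [0,0.4,-14],
    [0,0.4,-14],
    [0,0.4,-14]
  ],
  "twist": [
    [0,0,0],
    [0,0,0],
    [0,0,0.2],
    [0,0,0.2],
    [0,0,0.2],
    [0,0,0.2],
    [0,0,0.2],
    [0,0,0.2],
    [0,0,0.2],
    [0,0,0.2]
  ]
}}

```text
clock: 10.28
tool_pos: [0.4243, 0.0852, 0.2363]
tcp_rot: [0.0, 0.999, 0.033, 0.001]
ft_force: [-0.2, 0.2, -1.0]
grip_width: 0.454
grasp_force: 30.7
```

Run:
```python
from h import *
s=readout.state(); print(s["tool_pos"],s["tcp_rot"],s["grip_width"],s["ft_force"])
w,dw,cw=grab("wrist","w3.png"); W=pts(dw,cw);x,y,z=W[...,0],W[...,1],W[...,2]
ax=np.array([np.cos(.065),np.sin(.065)]); nx=np.array([-ax[1],ax[0]]); D=W[...,:2]-[.424,.0835]
gx=D@ax; gy=D@nx
for lo in np.arange(-.02,.06,.01):
    k=(gx>lo)&(gx<lo+.01)&(abs(gy)<.03)&(z>.05)&(z<.105)
    if k.sum()>20: 
        zz=np.percentile(z[k],98); kk=k&(z>zz-.006); print("barrel gx",lo.round(3),k.sum(),"gy crest",gy[kk].mean().round(4),gy[kk].min().round(4),gy[kk].max().round(4),"z",zz.round(4))
k=(gx>-.05)&(gx<.15)&(z>.008)&(z<.016)
for lo in np.arange(.05,.14,.01):
    q=k&(gx>lo)&(gx<lo+.01)
    if q.sum()>20: print("plate",lo.round(2),gy[q].min().round(4),gy[q].max().round(4))
```

```text
[0.42429093 0.08521037 0.23634496] [3.70775679e-06 9.99455957e-01 3.29772531e-02 5.39508653e-04] 0.45428120226735796 [-0.20560752  0.15440847 -0.97575095]
barrel gx -0.02 1867 gy crest 0.0007 -0.0134 0.015 z 0.0962
barrel gx -0.01 2554 gy crest 0.0007 -0.0206 0.0219 z 0.1027
barrel gx 0.0 3213 gy crest 0.0006 -0.0221 0.0238 z 0.1034
barrel gx 0.01 3712 gy crest 0.0009 -0.0299 0.0286 z 0.1027
barrel gx 0.02 2386 gy crest 0.0006 -0.0134 0.0151 z 0.0965
barrel gx 0.03 1204 gy crest 0.0013 -0.014 0.0153 z 0.0965
barrel gx 0.04 30 gy crest 0.0143 -0.0165 0.0171 z 0.0855
plate 0.05 -0.0377 0.0384
plate 0.06 -0.0376 0.0385
plate 0.07 -0.0377 0.0383
plate 0.08 -0.0376 0.0384
plate 0.09 -0.0376 0.0382
plate 0.1 -0.0375 0.0385
plate 0.11 -0.0377 0.0384
```

View pics/w3.png

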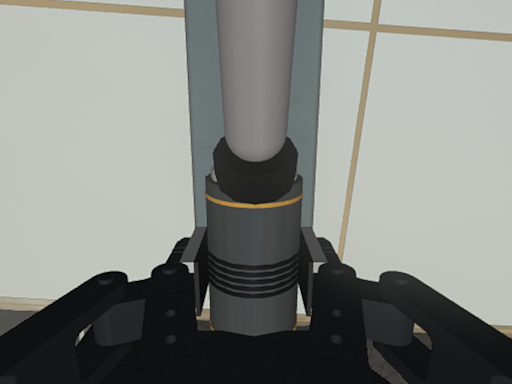

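Call:
{"method": "apply_moves", "body": {
  "xyz": [
    [0,0,-0.4],
    [0,0,-0.7],
    [0,0,-0.9],
    [0,0,-1.0],
    [0,0,-1.1],
    [0,0,-1.1],
    [0,0,-1.1],
    [0,0,-1.1]
  ],
  "twist": [
    [0,0,0],
    [0,0,0],
    [0,0,0],
    [0,0,0],
    [0,0,0],
    [0,0,0],
    [0,0,0],
    [0,0,0]
  ]
}}

```text
clock: 11.0
tool_pos: [0.424, 0.0854, 0.2249]
tcp_rot: [0.0, 0.999, 0.033, 0.0]
ft_force: [0.6, -1.6, 3.3]
grip_width: 0.456
grasp_force: 31.1
```

Call:
{"method": "apply_moves", "body": {
  "xyz": [
    [0,0,0],
    [0,0,0],
    [0,0,0],
    [0,0,0],
    [0,0,0],
    [0,0,0],
    [0,0,0],
    [0,0,0]
  ],
  "twist": [
    [0,0,0],
    [0,0,0],
    [0,0,0],
    [0,0,0],
    [0,0,0],
    [0,0,0],
    [0,0,0],
    [0,0,0]
  ],
  "hand": 1
}}

```text
clock: 11.67
tool_pos: [0.424, 0.0856, 0.2247]
tcp_rot: [0.0, 0.999, 0.033, -0.0]
ft_force: [-0.2, -0.5, 0.4]
grip_width: 1.001
grasp_force: 0.0
```

Call:
{"method": "apply_moves", "body": {
  "xyz": [
    [0,0,0.5],
    [0,0,1.5],
    [0,0,3],
    [0,0,5],
    [0,0,7],
    [0,0,8],
    [0,0,8],
    [0,0,8]
  ],
  "twist": [
    [0,0,0],
    [0,0,0],
    [0,0,0],
    [0,0,0],
    [0,0,0],
    [0,0,0],
    [0,0,0],
    [0,0,0]
  ]
}}

```text
clock: 12.33
tool_pos: [0.424, 0.0855, 0.3052]
tcp_rot: [-0.0, 0.999, 0.033, 0.001]
ft_force: [-0.2, -0.1, -1.0]
grip_width: 1.001
grasp_force: 0.0
```

```bash
cat > m.py <<'E'
from h import *
s=readout.state(); print(s["clock"],s["tool_pos"].round(4) if hasattr(s["tool_pos"],"round") else s["tool_pos"],s["ft_force"],s["grip_width"])
w,dw,cw=grab("wrist","w4.png"); b,d2,c2=grab("scene")
ax=np.array([np.cos(.065),np.sin(.065)]); nx=np.array([-ax[1],ax[0]])
for n,dd,cc in(("wrist",dw,cw),("scene",d2,c2)):
    W=pts(dd,cc); z=W[...,2]; D=W[...,:2]-[.424,.0839]; gx=D@ax; gy=D@nx
    k=(abs(gx)<.055)&(abs(gy)<.022)&(z>.06)&(z<.091)
    if k.sum()<30: continue
    print(n,"gx range",np.percentile(gx[k],[1,99]).round(4),"gy",np.percentile(gy[k],[1,99]).round(4),"ztop",np.percentile(z[k],98).round(4))
    for lo in(-.03,-.01,.01,.03):
        q=k&(abs(gx-lo)<.006); 
        if q.sum()>20: zz=np.percentile(z[q],97); q&=z>zz-.006; print("  ",lo,q.sum(),gy[q].mean().round(4),zz.round(4))
    k=(abs(gy)<.03)&(gx>.04)&(gx<.12)&(z>.12)&(z<.2); print("  lever ztop",np.nanmax(z[k]).round(4) if k.any() else None)
E
python3 m.py
```

```text
12.3333 [0.424  0.0855 0.3052] [-0.18486705 -0.13806121 -0.98852511] 1.0008597186828212
wrist gx range [-0.0375  0.0415] gy [-0.0193  0.019 ] ztop 0.0858
   -0.03 629 -0.0002 0.0855
   -0.01 769 -0.0002 0.0856
   0.01 824 0.0 0.0857
   0.03 876 -0.0001 0.0857
  lever ztop 0.1723
scene gx range [-0.0406  0.0402] gy [-0.0211  0.0122] ztop 0.0868
   -0.03 23 -0.0028 0.0868
   -0.01 18 -0.0021 0.0869
   0.01 28 -0.0039 0.0851
   0.03 29 -0.0041 0.0855
  lever ztop 0.1716
```

Call:
{"method": "apply_moves", "body": {
  "xyz": [
    [0,-0.15,0],
    [0,-0.15,0],
    [0,-0.15,0],
    [0,-0.15,0],
    [0,-0.15,0],
    [0,-0.15,-1],
    [0,-0.15,-2],
    [0,-0.15,-3],
    [0,-0.15,-3.7],
    [0,-0.15,-4.2],
    [0,-0.15,-4.3],
    [0,-0.15,-4.3]
  ],
  "twist": [
    [0,0,0],
    [0,0,0],
    [0,0,0],
    [0,0,0],
    [0,0,0],
    [0,0,0],
    [0,0,0],
    [0,0,0],
    [0,0,0],
    [0,0,0],
    [0,0,0],
    [0,0,0]
  ],
  "hand": 0,
  "squeeze": 30
}}

```text
clock: 13.43
tool_pos: [0.424, 0.0841, 0.2615]
tcp_rot: [0.0, 0.999, 0.033, -0.0]
ft_force: [0.6, -0.1, 0.2]
grip_width: 0.001
grasp_force: 0.0
```

Call:
{"method": "apply_moves", "body": {
  "xyz": [
    [0,0,-0.1],
    [0,0,-0.2],
    [0,0,-0.3],
    [0,0,-0.4],
    [0,0,-0.5],
    [0,0,-0.6],
    [0,0,-0.6],
    [0,0,-0.6]
  ],
  "twist": [
    [0,0,0],
    [0,0,0],
    [0,0,0],
    [0,0,0],
    [0,0,0],
    [0,0,0],
    [0,0,0],
    [0,0,0]
  ]
}}

```text
clock: 14.1
tool_pos: [0.4241, 0.0841, 0.2559]
tcp_rot: [-0.0, 0.999, 0.033, 0.0]
ft_force: [-0.2, 0.3, 4.8]
grip_width: -0.001
grasp_force: 2.8
```

Call:
{"method": "apply_moves", "body": {
  "xyz": [
    [0,0,-0.05],
    [0,0,-0.1],
    [0,0,-0.15],
    [0,0,-0.2],
    [0,0,-0.25],
    [0,0,-0.3],
    [0,0,-0.35],
    [0,0,-0.35],
    [0,0,-0.35],
    [0,0,-0.35],
    [0,0,-0.35]
  ],
  "twist": [
    [0,0,0],
    [0,0,0],
    [0,0,0],
    [0,0,0],
    [0,0,0],
    [0,0,0],
    [0,0,0],
    [0,0,0],
    [0,0,0],
    [0,0,0],
    [0,0,0]
  ]
}}

```text
clock: 15.02
tool_pos: [0.424, 0.0841, 0.2529]
tcp_rot: [-0.0, 0.999, 0.033, 0.001]
ft_force: [-0.5, 0.5, 11.5]
grip_width: -0.002
grasp_force: 5.8
```

```bash
python3 m.py; python3 -c "
import cv2;w=cv2.imread('pics/w4.png');from h import *;b,_,_=grab('scene');cv2.imwrite('pics/m4.png',np.hstack([cv2.resize(w,(400,300)),cv2.resize(b[110:245,180:340,::-1],(400,300))]))"
```

```text
15.0167 [0.424  0.0841 0.2529] [-0.52733211  0.50508993 11.49533765] -0.002002091289878901
wrist gx range [-0.0072  0.0393] gy [-0.0193  0.0192] ztop 0.0887
   -0.01 74 0.0108 0.072
   0.01 266 -0.001 0.0899
   0.03 1335 -0.0001 0.0804
  lever ztop 0.1694
scene gx range [-0.039  0.04 ] gy [-0.0211  0.0121] ztop 0.0883
   -0.03 24 -0.004 0.0807
   -0.01 3 -0.0071 0.0854
   0.01 6 -0.006 0.0892
   0.03 28 -0.003 0.0811
  lever ztop 0.1722
```

View pics/m4.png

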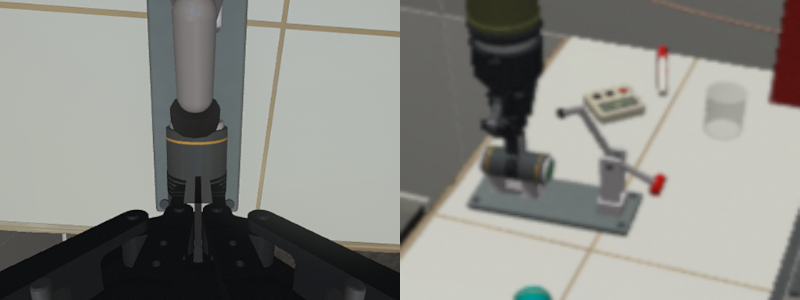

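The barrel's top has dropped from 85.7 mm to about 80.4 mm, so the nest has sunk about 5 mm at about 12 N. The barrel is centred, and the lever is still raised.

```bash
python3 -c "
from h import *
print(order.finish_job())"
```

```text
the job is handed in; nothing more can be done
None
```

The job is handed in, with no verdict returned: the foot lever is raised to its stop, and the barrel lies centred in the V-nest, held about 5 mm down at about 12 N by the closed fingertips.

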